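# Hold a shaft collar on the spindle flat

## Robot

A 6-joint arm with a two-finger parallel gripper is mounted at the origin on a cart in front of the work surface, level with it; the furniture and walls round the work are solid. World frame = base frame: x ahead of the robot, y to its left, z up, the work surface at z = 0. Lengths are in m, angles in rad, forces in N, time in s.
With the tool pointing down it reaches from about 0.4 to 0.825 m from the base axis. Payload 7 kg.
Tool frame: the origin (TCP) lies midway between the tips of the shut fingers; the grasp point (between the pads) lies hold_point_z behind it (hold_point_z is the distance from the TCP to the grasp point, in m); z points along the fingers, y is the line along which they close (so a half turn about z gives the same grasp; the last joint's range is limited). The gripper opens to 88 mm and grips with 3 to 60 N. Pads are 19 mm wide; open, the fingers measure 130 mm over their backs; the gripper's body (78 mm by 193 mm) begins 47 mm behind the grasp point.
Start: joints at [1.609, 0.359, 0.012, 0, -1.224, -0.288], TCP at [0.167, 0.654, 0.227] pointing down, gripper open.
Joint ranges: [-3.07, 3.07], [-1.43, 2.12], [-1.02, 1.25], [-3.03, 1.67], [-3.05, -0], [-3.03, 3.03]. Speed limits (rad/s): [2.39, 2.39, 3.01, 3.14, 3.14, 3.14].

## Interface

Orientations are given as [roll, pitch, yaw] about the fixed x, y, z axes, in that order (R = Rz(yaw) Ry(pitch) Rx(roll)).
In Python, from station import * gives the robot as it stands.
- The arm moves only by the tool apply_moves, never from a script. Its argument "steps" is a list of rows, each an object with "translation": the shift along the world's x, y, z scaled (see below), a list of three; "rotation": the turn, a rotation vector about the world's x, y, z scaled (see below), a list of three. A call has exactly 10 rows; each row is the pose to reach, as a shift and turn from the pose commanded when the call began; what a row does not reach only later rows make up. The controller multiplies each number of a shift by 250 mm and each number of a turn by 30 degrees. A row lasts 1/12 s, in which the tool goes at most 41.7 mm and 7.16 degrees, less where a joint would pass 70% of its speed; a pose out of reach is approached as far as the arm can. A call with a number of a shift or a turn outside -1 to 1 is refused whole. A call with a gripper value outside its range is refused whole. "jaw" is the closure, from -1 (fully open) to 1 (shut), so that 0 is half open, set as the call begins (left out, the last holds). The fingers move at their own pace and stop on an object; "newtons" is the grip in N (left out, the last holds). Time passes only in rows, so rows that repeat a pose let the fingers close, or fill a call up. It gives the time, the measured TCP pose, the force, the opening and the grip force at its end, in the units of the state.
- get_state(): the state, without advancing time (a new reading comes with each control period).
- grab_frame(name): name is "side" or "top" or "wrist"; returns the picture (400x640x3 uint8, blue, green, red); there is no depth.
- camera_model(name): a dict with "fx", "fy", "cx", "cy" (pixels), "k1" (the pictures are not rectified: a ray, as slopes to the right and down, at radius r is drawn at 1 + k1 r^2 times it, then the intrinsics apply), "xyz" and "rotation" of the camera in the world. Camera axes: x right, y down, z forward; pixel columns grow to the right and rows downward; lengths in m; the calibration is good to about 2 mm. A picture is of the moment at which its call begins: read the wrist's pose just before it. camera_model takes no time and is no camera call; for the wrist camera it gives the pose at the moment of the call.
- job_done(): hands the job in; it is judged then, once.
The state is a dict: "t": time; "q": joint angles; "qd": joint speeds; "joint_efforts": joint torques, N m; "eef_pos": TCP position; "ee_rot": TCP orientation; "force": force on the tool from outside, world axes, zero at the start; "moment": the same for the moment, N m; "width": finger opening in m; "gripper_force": force on a finger pad.
Only numpy, scipy, OpenCV 4.12 (cv2) and the standard library are available. Lean on these libraries where they do the work, as an engineer would, in place of code of your own. Each camera call takes 0.05 s, during which the arm holds its last target. There are 200 camera calls.

## Task

On the small blue drive unit, feel with the fingers for the brass flat near the top of the spindle, grip the spindle by that flat and turn it until the flat faces the red index bar. Then let go of the spindle, turn the loose collar so that its set screw faces the red bar too, and raise it, without taking it off the spindle, until the screw is level with the middle of the flat. Finish while holding the collar there in the fingers, ready for its screw to be tightened, and leave the other things on the desk undisturbed.

Things in the scene. Friction and masses are not known exactly. Their poses are not given: they have to be found in the camera images.
- drive_unit: Fixed blue drive unit, housing 110 x 90 mm, top 40 mm high. Origin: on the desk under the spindle axis (centre of the housing); z up. Its -x side is the front: a red index bar runs from the spindle to the front edge and down the front; a low motor stands out behind (+x). A boss 34 mm across rises to 62 mm above the desk and carries the collar.
- spindle (a joint): Angle of the vertical spindle, rad, counter-clockwise seen from above; 0 = its flat faces the red index bar exactly. Starts between 0.5 and 1.35; turns stiffly (about 0.06 N m of friction), stays where it is left, stops at -1.7 and 1.7.
- spindle_top (a point): Centre of the top face of the spindle, on its axis, 114 mm above the desk. The spindle is dark steel, 24 mm in diameter, standing 52 mm out of the boss. A white line on the top face runs from the centre toward the flat.
- flat: Brass-coloured set-screw flat of the spindle, 17 mm wide, from 86.5 to 113.5 mm above the desk (the spindle's top), 7 mm from the axis: fingers closed squarely on it and on the round back are 19 mm apart, 24 mm on the round. Origin: middle of its face, 100 mm above the desk. Its -x axis points straight out of the flat.
- collar_center (a point): Centre of the loose aluminium collar, on its axis, half-way up. A ring 44 mm outside, 29 mm inside, 20 mm high, 70 g, round the 24 mm spindle; starts on the boss, centre 72 mm above the desk. Its -x axis points to its set screw, which starts 0.5 to 1.35 rad clockwise (from above) of the red bar. Fingers fit beside it, down to the housing.
- collar_screw (a point): Outer end of the collar's black set screw, 30 mm from the collar's axis and half-way up it (the head is 9 mm across and stands 8 mm out of the rim); a red dot on the collar's top face lies above it.
- tin: Yellow tin, 55 mm across, 22 mm high: a loose bystander. Origin at the centre of its underside.
- cutters: Side cutters with orange grips, 117 x 49 x 12 mm: a loose bystander behind the drive unit, at its far right.
- phone_frame: Stripped phone chassis, 62 x 135 x 10 mm: a loose bystander to the right.
- driver: Blue precision screwdriver, 100 x 55 x 9 mm: a loose bystander to the right.
- mouse: Computer mouse, 102 x 61 x 36 mm: a loose bystander to the left.
- disk_25_a: Small hard disk, 102 x 70 x 10 mm: a loose bystander at the near left.
Not all that is in view belongs to the job. Of the things shaped like the part that bears collar_center, the aluminium one is meant.

How it is judged:
By the outcome, as a careful person would: the job done as asked, in the order asked, and still so for the second after the job is handed in, while the arm keeps its last pose, push and grip.
It also fails if it takes over 51 s, if anything falls off the work surface, if the arm or the gripper's body presses on something with over 40 N, if the wrist force passes 120 N, or if a joint passes its speed limit or range.

## Working session

There is one attempt and no reset: what is moved stays moved. The work goes in short steps, Python scripts to look and compute and a tool call to move; the robot and the scene stay as the last step left them, time stands still between calls to the robot, and variables do not carry over. Pictures are saved under pics/ and viewed, at most 10 in all, crops included, and the job is handed in when it is done.

Besides the shell and the picture viewer there is one more tool, called after "Call:" by a JSON object that holds its "method" and its "body", one argument or row to a line. apply_moves: Moves the arm, as the interface text tells. Shifts and turns lie within -1 to 1; 1 stands for 250 mm of shift or 30 degrees of turn. Its arguments: {"type":"object","properties":{"steps":{"type":"array"},"jaw":{"type":"number"},"newtons":{"type":"number"}},"required":["steps"]}

```bash
mkdir -p pics; ls; python3 - <<'E'
from station import *
import cv2
s=get_state();print(s)
for n in("top","side"):
    im=grab_frame(n);cv2.imwrite(f"pics/{n}0.png",im);print(n,camera_model(n))
print(camera_model("wrist"))
E
```

```text
pics
{'t': 0.0, 'q': array([ 1.60907488e+00,  3.59364378e-01,  1.10848322e-02, -3.72207245e-04,
       -1.22408721e+00, -2.88096135e-01]), 'qd': array([-0.00184417, -0.00132074,  0.00052469,  0.00294197,  0.00010272,
        0.00188205]), 'joint_efforts': array([-3.68823848e-04, -5.82715237e+01,  2.93048286e+01,  6.99703574e+00,
        6.96582603e-03, -1.65651168e-04]), 'eef_pos': array([0.16677785, 0.65357948, 0.22564457]), 'ee_rot': array([ 3.13998752e+00, -1.10766582e-04, -2.49944249e-01]), 'force': array([-0.06906742, -0.19225319,  0.11084943]), 'moment': array([-0.00961653, -0.0165176 , -0.09224189]), 'gripper_force': 0.0, 'width': 0.08755146373791577}
top {'fx': 422.80413812574704, 'fy': 422.80413812574704, 'cx': 320.7469402797842, 'cy': 194.70151973586482, 'k1': 0.017886731724051683, 'xyz': array([ 0.44275888, -0.06383768,  1.19463658]), 'rotation': array([-3.07332147,  0.01164896, -1.56898346])}
side {'fx': 437.8549702717365, 'fy': 437.8549702717365, 'cx': 321.4616557278249, 'cy': 200.35891146780995, 'k1': 0.010109941857394028, 'xyz': array([ 0.0156295 , -1.01192723,  1.10262559]), 'rotation': array([-2.3225887 , -0.01793079, -0.48476938])}
{'fx': 342.9900158013555, 'fy': 342.9900158013555, 'cx': 318.1755377772745, 'cy': 207.95155740700588, 'k1': -0.0028430648972337567, 'xyz': array([0.24710442, 0.63340982, 0.38334755]), 'rotation': array([ 2.83476283e+00, -1.97595082e-03, -1.82073262e+00])}
```

View pics/top0.png

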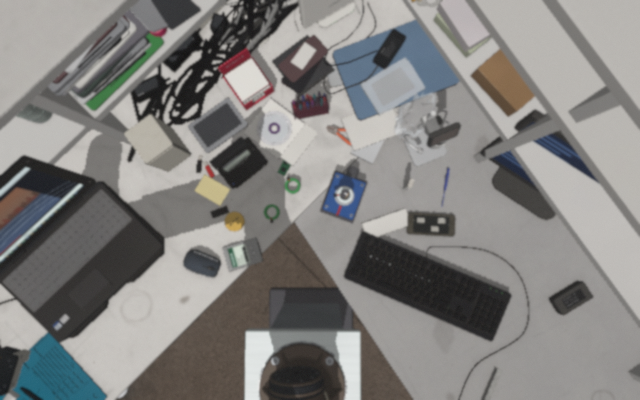

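View pics/side0.png

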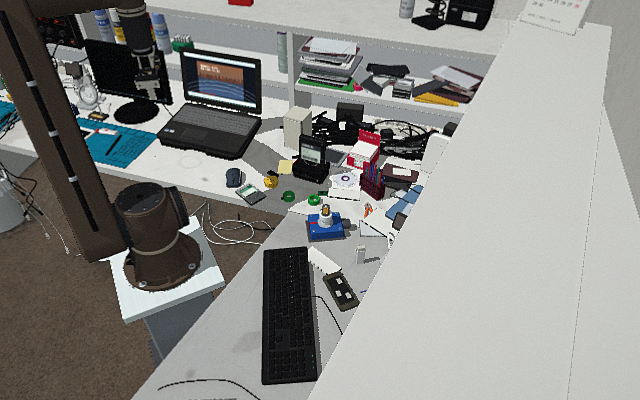

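The drive unit is at about (345,195) in the top view and (326,225) in the side view. The two green rings, at top (292,184) and (272,212), are loose decoys. The aluminium collar is the light ring on the drive unit. I'll crop it enlarged to confirm and cast rays.

```bash
cat > h.py <<'E'
import numpy as np, cv2
from station import *
from scipy.spatial.transform import Rotation as R
def ray(c,u,v):
    d=np.array([(u-c["cx"])/c["fx"],(v-c["cy"])/c["fy"]]); s=d.copy()
    for _ in range(5): s=d/(1+c["k1"]*(s@s))
    return R.from_euler("xyz",c["rotation"]).apply([*s,1.])
def onplane(c,u,v,z):
    r=ray(c,u,v); return c["xyz"]+r*(z-c["xyz"][2])/r[2]
def proj(c,p):
    q=R.from_euler("xyz",c["rotation"]).inv().apply(np.array(p)-c["xyz"]); s=q[:2]/q[2]; s=s*(1+c["k1"]*(s@s))
    return s*[c["fx"],c["fy"]]+[c["cx"],c["cy"]]
E
python3 - <<'E'
from h import *
t=cv2.imread("pics/top0.png");s=cv2.imread("pics/side0.png")
a=cv2.resize(t[150:230,305:385],(400,400),interpolation=cv2.INTER_CUBIC)
b=cv2.resize(s[185:265,285:365],(400,400),interpolation=cv2.INTER_CUBIC)
cv2.imwrite("pics/crop0.png",np.hstack([a,b]))
c=camera_model("top")
h=cv2.cvtColor(t,cv2.COLOR_BGR2HSV)
m=cv2.inRange(h,(105,120,60),(125,255,255)); m[:,:300]=0;m[:160]=0;m[240:]=0;m[:,400:]=0
n=cv2.findNonZero(m);r=cv2.minAreaRect(n);print(r,[onplane(c,*p,.04).round(4) for p in cv2.boxPoints(r)], onplane(c,*r[0],.04))
E
```

```text
((343.63134765625, 195.638671875), (31.35492515563965, 39.04414367675781), 19.98310661315918) [array([ 0.4836, -0.0544,  0.04  ]), array([ 0.5844, -0.0908,  0.04  ]), array([ 0.5549, -0.1715,  0.04  ]), array([ 0.4545, -0.1347,  0.04  ])] [ 0.5191852  -0.11284545  0.04      ]
```

View pics/crop0.png

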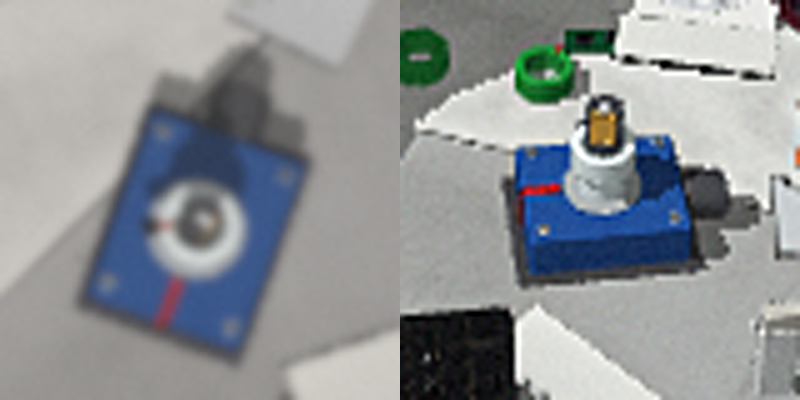

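The crop confirms it. The aluminium collar sits on the boss of the blue unit, with its red dot and screw pointing left (crop 160,225). The red bar points down at (170,305), and the brass flat faces the side camera (right half, 603,128). The housing measures 107 x 86 mm, with its centre at (0.519,-0.113) and unit yaw about -20°. I'll go above it for a close look.

Call:
{"method": "apply_moves", "body": {
  "steps": [
    {"translation": [0.05, -0.1, 0.04], "rotation": [0, 0, -0.02]},
    {"translation": [0.1, -0.2, 0.08], "rotation": [0, 0, -0.05]},
    {"translation": [0.15, -0.3, 0.12], "rotation": [0, 0, -0.08]},
    {"translation": [0.2, -0.4, 0.16], "rotation": [0, 0, -0.1]},
    {"translation": [0.25, -0.5, 0.2], "rotation": [0, 0, -0.12]},
    {"translation": [0.3, -0.6, 0.24], "rotation": [0, 0, -0.14]},
    {"translation": [0.35, -0.7, 0.28], "rotation": [0, 0, -0.16]},
    {"translation": [0.4, -0.8, 0.28], "rotation": [0, 0, -0.18]},
    {"translation": [0.45, -0.9, 0.28], "rotation": [0, 0, -0.2]},
    {"translation": [0.47, -1.0, 0.28], "rotation": [0, 0, -0.22]}
  ],
  "jaw": -1
}}

```text
t: 0.93
eef_pos: [0.2852, 0.4026, 0.2963]
ee_rot: [3.141, -0.0, -0.366]
force: [-0.2, -0.7, -0.5]
width: 0.0875
gripper_force: 0.0
```

Call:
{"method": "apply_moves", "body": {
  "steps": [
    {"translation": [0.05, -0.1, 0], "rotation": [0, 0, -0.02]},
    {"translation": [0.1, -0.2, 0], "rotation": [0, 0, -0.05]},
    {"translation": [0.15, -0.3, 0], "rotation": [0, 0, -0.08]},
    {"translation": [0.2, -0.4, 0], "rotation": [0, 0, -0.1]},
    {"translation": [0.25, -0.5, 0], "rotation": [0, 0, -0.12]},
    {"translation": [0.3, -0.6, 0], "rotation": [0, 0, -0.14]},
    {"translation": [0.35, -0.7, 0], "rotation": [0, 0, -0.16]},
    {"translation": [0.4, -0.8, 0], "rotation": [0, 0, -0.18]},
    {"translation": [0.45, -0.9, 0], "rotation": [0, 0, -0.2]},
    {"translation": [0.47, -1.0, 0], "rotation": [0, 0, -0.22]}
  ]
}}

```text
t: 1.77
eef_pos: [0.4025, 0.1527, 0.2963]
ee_rot: [3.141, 0.0, -0.481]
force: [0.5, 1.2, 0.3]
width: 0.088
gripper_force: 0.0
```

Call:
{"method": "apply_moves", "body": {
  "steps": [
    {"translation": [0.05, -0.1, 0], "rotation": [0, 0, -0.02]},
    {"translation": [0.1, -0.2, 0], "rotation": [0, 0, -0.05]},
    {"translation": [0.15, -0.3, 0], "rotation": [0, 0, -0.08]},
    {"translation": [0.2, -0.4, 0], "rotation": [0, 0, -0.1]},
    {"translation": [0.25, -0.5, 0], "rotation": [0, 0, -0.12]},
    {"translation": [0.3, -0.6, 0], "rotation": [0, 0, -0.14]},
    {"translation": [0.35, -0.7, -0.07], "rotation": [0, 0, -0.16]},
    {"translation": [0.4, -0.8, -0.14], "rotation": [0, 0, -0.18]},
    {"translation": [0.45, -0.9, -0.21], "rotation": [0, 0, -0.2]},
    {"translation": [0.47, -1.0, -0.28], "rotation": [0, 0, -0.22]}
  ]
}}

```text
t: 2.6
eef_pos: [0.5202, -0.0974, 0.2254]
ee_rot: [3.141, 0.0, -0.596]
force: [0.7, 0.2, 0.7]
width: 0.0874
gripper_force: 0.0
```

```bash
python3 - <<'E'
from h import *
import station
print([x for x in dir(station) if not x.startswith('_')], getattr(station,'hold_point_z',None))
s=get_state();print(s['t'],s['eef_pos'],s['ee_rot'],s['q'])
c=camera_model("wrist");im=grab_frame("wrist");cv2.imwrite("pics/w1.png",im)
import pickle;pickle.dump(c,open("c1.pkl","wb"));print(proj(c,[.519,-.113,.114]))
E
```

```text
['Unreachable', 'camera_model', 'get_state', 'grab_frame', 'hold_point_z', 'job_done'] 0.0188
2.6 [ 0.52023796 -0.09740496  0.22535635] [ 3.14141548e+00  1.00071860e-04 -5.96021154e-01] [ 1.85774347e-01  1.19501560e-01 -3.09220782e-01  6.07145223e-05
 -1.14226983e+00  7.88975600e-01]
[335.0620239  196.01941978]
```

View pics/w1.png

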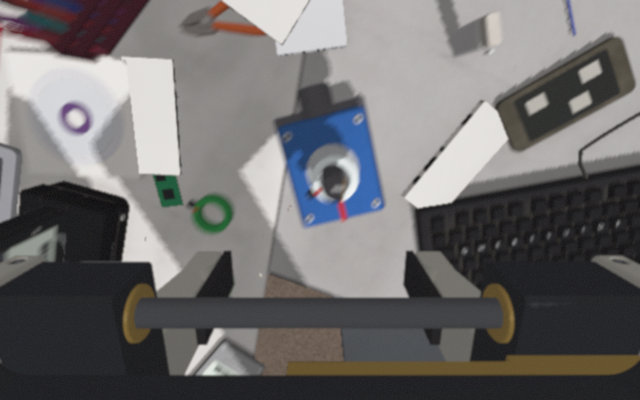

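The wrist view shows the unit at about (330,160), the spindle top at about (334,180), the red bar at (343,212) and the screw at (313,190). Next I'll measure these by colour and in an enlarged crop.

```bash
python3 - <<'E'
from h import *
import pickle
c=pickle.load(open("c1.pkl","rb"))
t=cv2.imread("pics/w1.png")
cv2.imwrite("pics/crop1.png",cv2.resize(t[130:230,280:390],(770,600)if 0 else (660,600),interpolation=cv2.INTER_CUBIC))
h=cv2.cvtColor(t,cv2.COLOR_BGR2HSV)
def reg(m):
    m[:80]=0;m[235:]=0;m[:,:265]=0;m[:,395:]=0;return m
# red regions
m=reg(cv2.inRange(h,(0,130,90),(8,255,255))|cv2.inRange(h,(172,130,90),(180,255,255)))
n,l,st,ce=cv2.connectedComponentsWithStats(m)
for i in range(1,n):
    if st[i,4]>3: print("red",st[i],ce[i],onplane(c,*ce[i],.04),onplane(c,*ce[i],.082))
m=reg(cv2.inRange(h,(105,120,60),(125,255,255)));m=cv2.morphologyEx(m,cv2.MORPH_CLOSE,np.ones((5,5)))
k=max(cv2.findContours(m,0,2)[0],key=cv2.contourArea);r=cv2.minAreaRect(k);b=[onplane(c,*p,.04) for p in cv2.boxPoints(r)]
print(np.round(b,4),onplane(c,*r[0],.04))
# screws on housing corners not used; spindle bar slope
E
```

```text
red [340 203   5  16  43] [341.93023256 210.62790698] [ 0.48236776 -0.10182505  0.04      ] [ 0.49542278 -0.1069322   0.082     ]
[[ 0.591  -0.0978  0.04  ]
 [ 0.5612 -0.1758  0.04  ]
 [ 0.4599 -0.1431  0.04  ]
 [ 0.4906 -0.0571  0.04  ]] [ 0.52782434 -0.11965376  0.04      ]
```

View pics/crop1.png

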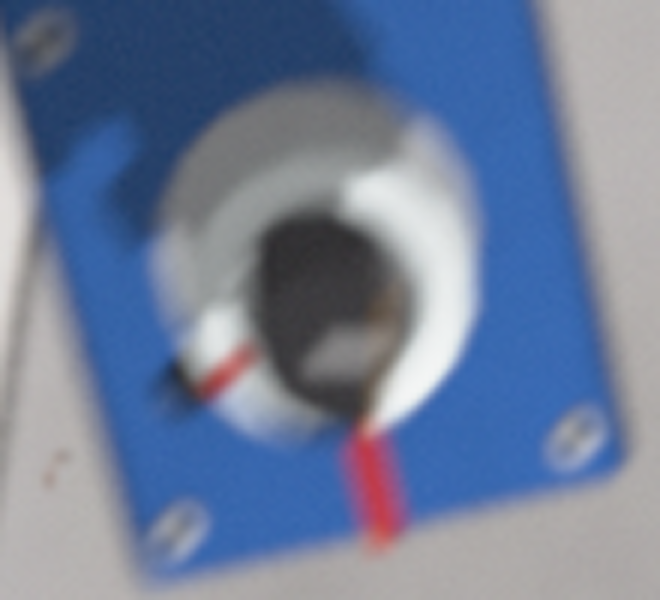

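The red dot is at crop (228,375), so the screw is to its lower left. The bar runs down from (370,440) to (390,545), and the brass sliver at the right of the spindle is at (385,310). The front corners are at crop (625,470) and (145,585). I'll get the unit's frame from those.

```bash
cat > meas.py <<'E'
from h import *
import pickle
c=pickle.load(open("c1.pkl","rb"))
P=lambda x,y,z:onplane(c,280+x/6,130+y/6,z)[:2]
r,l,b=P(625,470,.04),P(145,585,.04),P(390,543,.04)
w=np.linalg.norm(r-l);d=(l-r)/w   # unit +y? front is -x, left of front...
print("cam",c["xyz"],"front corners",r,l,w,"bar end",b)
# y axis of unit from right corner to left corner seen from robot
yaw=np.arctan2(d[1],d[0])-np.pi/2
ux=np.array([np.cos(yaw),np.sin(yaw)])
C=(r+l)/2+.055*ux
print("yaw deg",np.degrees(yaw),"C",C, "C by bar",b+.055*ux)
dot=P(228,375,.082)-C;print("dot r",np.linalg.norm(dot),"ang rel bar",np.degrees(np.arctan2(dot[1],dot[0])-yaw)-180)
im=cv2.imread("pics/crop1.png")
def circ(C,rad,z,col):
    for a in np.linspace(0,2*np.pi,90):
        u=(proj(c,[C[0]+rad*np.cos(a),C[1]+rad*np.sin(a),z])-[280,130])*6
        cv2.circle(im,tuple(int(q) for q in u),1,col,-1)
circ(C,.022,.082,(0,255,0));circ(C,.012,.114,(0,255,255));circ(C,.017,.04,(255,0,255))
cv2.imwrite("pics/ov1.png",im)
E
python3 meas.py
```

```text
cam [ 0.5889727  -0.14352908  0.38296449] front corners [ 0.45959075 -0.13988683] [ 0.48911863 -0.05813629] 0.08691977312022363 bar end [ 0.47128982 -0.09852635]
yaw deg -19.859462177223456 C [ 0.52608377 -0.11769584] C by bar [ 0.5230189  -0.11721063]
dot r 0.019718842365446944 ang rel bar -58.60868491835963
```

View pics/ov1.png

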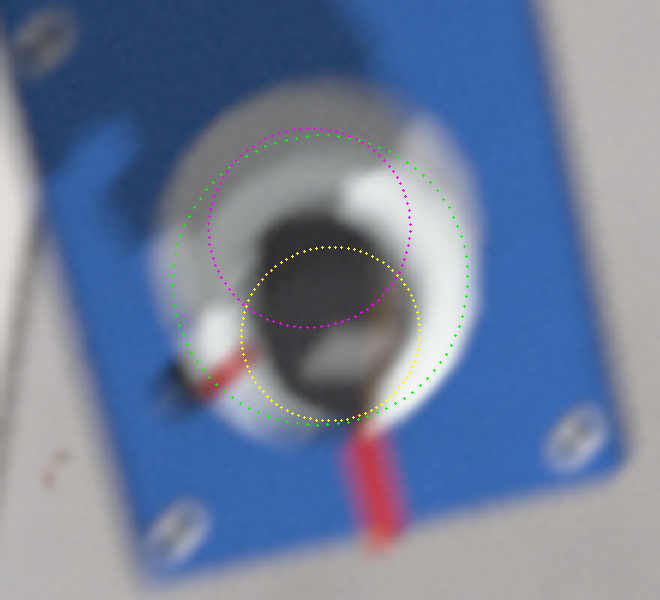

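The predicted circles fit the spindle top (yellow) and the collar (green) to within about 2 mm. So C is about (0.5245,-0.1175), the bar direction is about 160°, the flat is about 65–77° ccw of the bar and the screw about 60° cw of it. I'll go down and feel the spindle, with the tips just above the collar.

Call:
{"method": "apply_moves", "body": {
  "steps": [
    {"translation": [0.004, -0.02, -0.08], "rotation": [0, 0, -0.05]},
    {"translation": [0.008, -0.04, -0.16], "rotation": [0, 0, -0.1]},
    {"translation": [0.012, -0.06, -0.24], "rotation": [0, 0, -0.15]},
    {"translation": [0.017, -0.08, -0.32], "rotation": [0, 0, -0.2]},
    {"translation": [0.017, -0.08, -0.39], "rotation": [0, 0, -0.267]},
    {"translation": [0.017, -0.08, -0.45], "rotation": [0, 0, -0.267]},
    {"translation": [0.017, -0.08, -0.5], "rotation": [0, 0, -0.267]},
    {"translation": [0.017, -0.08, -0.53], "rotation": [0, 0, -0.267]},
    {"translation": [0.017, -0.08, -0.55], "rotation": [0, 0, -0.267]},
    {"translation": [0.017, -0.08, -0.55], "rotation": [0, 0, -0.267]}
  ],
  "jaw": 0
}}

```text
t: 3.48
eef_pos: [0.5231, -0.116, 0.0882]
ee_rot: [3.14, 0.001, -0.735]
force: [0.5, 0.4, 0.1]
width: 0.0438
gripper_force: 0.0
```

Call:
{"method": "apply_moves", "body": {
  "steps": [
    {"translation": [0, 0, 0], "rotation": [0, 0, 0]},
    {"translation": [0, 0, 0], "rotation": [0, 0, 0]},
    {"translation": [0, 0, 0], "rotation": [0, 0, 0]},
    {"translation": [0, 0, 0], "rotation": [0, 0, 0]},
    {"translation": [0, 0, 0], "rotation": [0, 0, 0]},
    {"translation": [0, 0, 0], "rotation": [0, 0, 0]},
    {"translation": [0, 0, 0], "rotation": [0, 0, 0]},
    {"translation": [0, 0, 0], "rotation": [0, 0, 0]},
    {"translation": [0, 0, 0], "rotation": [0, 0, 0]},
    {"translation": [0, 0, 0], "rotation": [0, 0, 0]}
  ],
  "jaw": 1,
  "newtons": 4
}}

```text
t: 4.32
eef_pos: [0.5256, -0.1145, 0.0898]
ee_rot: [-3.137, -0.002, -0.735]
force: [3.9, 8.7, -0.2]
width: 0.0206
gripper_force: 4.0
```

A width of 20.6 mm means the pads are nearly square on the flat. The push toward the round back matches the 2.5 mm off-axis grip. I'll follow that offset and squeeze, so that the flat seats.

Call:
{"method": "apply_moves", "body": {
  "steps": [
    {"translation": [0.003, 0.006, 0], "rotation": [0, 0, 0]},
    {"translation": [0.005, 0.013, 0], "rotation": [0, 0, 0]},
    {"translation": [0.005, 0.013, 0], "rotation": [0, 0, 0]},
    {"translation": [0.005, 0.013, 0], "rotation": [0, 0, 0]},
    {"translation": [0.005, 0.013, 0], "rotation": [0, 0, 0]},
    {"translation": [0.005, 0.013, 0], "rotation": [0, 0, 0]},
    {"translation": [0.005, 0.013, 0], "rotation": [0, 0, 0]},
    {"translation": [0.005, 0.013, 0], "rotation": [0, 0, 0]},
    {"translation": [0.005, 0.013, 0], "rotation": [0, 0, 0]},
    {"translation": [0.005, 0.013, 0], "rotation": [0, 0, 0]}
  ],
  "jaw": 1,
  "newtons": 25
}}

```text
t: 5.15
eef_pos: [0.5259, -0.1138, 0.0898]
ee_rot: [-3.141, -0.002, -0.735]
force: [3.1, -7.3, -1.0]
width: 0.0193
gripper_force: 24.9
```

Width is 19.3 mm at 25 N, so the pads are seated on the flat. Now I'll turn the spindle 68° clockwise.

Call:
{"method": "apply_moves", "body": {
  "steps": [
    {"translation": [0, -0.001, 0], "rotation": [0, 0, -0.1]},
    {"translation": [0.001, -0.002, 0], "rotation": [0, 0, -0.2]},
    {"translation": [0.001, -0.003, 0], "rotation": [0, 0, -0.3]},
    {"translation": [0.002, -0.004, 0], "rotation": [0, 0, -0.4]},
    {"translation": [0.002, -0.005, 0], "rotation": [0, 0, -0.5]},
    {"translation": [0.003, -0.006, 0], "rotation": [0, 0, -0.6]},
    {"translation": [0.003, -0.007, 0], "rotation": [0, 0, -0.7]},
    {"translation": [0.003, -0.008, 0], "rotation": [0, 0, -0.8]},
    {"translation": [0.003, -0.008, 0], "rotation": [0, 0, -0.9]},
    {"translation": [0.003, -0.008, 0], "rotation": [0, 0, -1.0]}
  ],
  "newtons": 30
}}

```text
t: 5.98
eef_pos: [0.5255, -0.1155, 0.0898]
ee_rot: [3.141, -0.001, -1.261]
force: [-0.8, -4.7, 3.3]
width: 0.0186
gripper_force: 29.7
```

Call:
{"method": "apply_moves", "body": {
  "steps": [
    {"translation": [0, 0, 0], "rotation": [0, 0, -0.1]},
    {"translation": [0, -0.001, 0], "rotation": [0, 0, -0.2]},
    {"translation": [0, -0.001, 0], "rotation": [0, 0, -0.3]},
    {"translation": [0, -0.002, 0], "rotation": [0, 0, -0.4]},
    {"translation": [0, -0.002, 0], "rotation": [0, 0, -0.5]},
    {"translation": [0, -0.003, 0], "rotation": [0, 0, -0.6]},
    {"translation": [0, -0.003, 0], "rotation": [0, 0, -0.7]},
    {"translation": [0, -0.004, 0], "rotation": [0, 0, -0.8]},
    {"translation": [0, -0.004, 0], "rotation": [0, 0, -0.9]},
    {"translation": [0, -0.005, 0], "rotation": [0, 0, -1.0]}
  ]
}}

```text
t: 6.82
eef_pos: [0.5245, -0.1167, 0.0897]
ee_rot: [3.14, -0.001, -1.785]
force: [-4.3, -1.1, 8.0]
width: 0.0191
gripper_force: 29.7
```

Call:
{"method": "apply_moves", "body": {
  "steps": [
    {"translation": [0, 0, 0], "rotation": [0, 0, -0.08]},
    {"translation": [0, 0, 0], "rotation": [0, 0, -0.16]},
    {"translation": [0, -0.001, 0], "rotation": [0, 0, -0.22]},
    {"translation": [0, -0.001, 0], "rotation": [0, 0, -0.26]},
    {"translation": [0, -0.001, 0], "rotation": [0, 0, -0.26]},
    {"translation": [0, -0.001, 0], "rotation": [0, 0, -0.26]},
    {"translation": [0, -0.001, 0], "rotation": [0, 0, -0.26]},
    {"translation": [0, -0.001, 0], "rotation": [0, 0, -0.26]},
    {"translation": [0, -0.001, 0], "rotation": [0, 0, -0.26]},
    {"translation": [0, -0.001, 0], "rotation": [0, 0, -0.26]}
  ]
}}

```text
t: 7.65
eef_pos: [0.5241, -0.1169, 0.0897]
ee_rot: [3.14, -0.002, -1.919]
force: [-4.6, -1.1, 8.0]
width: 0.019
gripper_force: 29.6
```

```bash
python3 - <<'E'
from h import *
s=get_state();print(s['t'],s['eef_pos'],np.degrees(s['ee_rot']),s['force'],s['moment'],s['width'],s['q'])
for n in("side","top"): cv2.imwrite(f"pics/{n}2.png",grab_frame(n))
a=cv2.imread("pics/side2.png")[185:265,285:365];b=cv2.imread("pics/top2.png")[150:230,305:385]
cv2.imwrite("pics/crop2.png",np.hstack([cv2.resize(x,(400,400),interpolation=cv2.INTER_CUBIC) for x in(a,b)]))
E
```

```text
7.65 [ 0.52410506 -0.11689178  0.08970687] [ 1.79891661e+02 -8.84225110e-02 -1.09930195e+02] [-4.61142122 -1.08459479  8.04747055] [-0.28345215  1.93764069 -0.01356624] 0.01901219363926605 [ 1.46157012e-01  2.67235479e-01 -4.69229441e-01  6.22504281e-04
 -8.36728055e-01 -4.94423563e-01]
```

The spindle has been turned, with the jaws at 19.0 mm. From the two grips the axis is at about (0.5224,-0.1144). I'll let go, rise and take a close look to check the flat and find the screw.

Call:
{"method": "apply_moves", "body": {
  "steps": [
    {"translation": [0, 0, 0], "rotation": [0, 0, 0]},
    {"translation": [0, 0, 0], "rotation": [0, 0, 0]},
    {"translation": [0, 0, 0], "rotation": [0, 0, 0]},
    {"translation": [0, 0, 0], "rotation": [0, 0, 0]},
    {"translation": [0, 0, 0.06], "rotation": [0, 0, 0]},
    {"translation": [0, 0, 0.14], "rotation": [0, 0, 0]},
    {"translation": [0, 0, 0.24], "rotation": [0, 0, 0.1]},
    {"translation": [0, 0, 0.34], "rotation": [0, 0, 0.25]},
    {"translation": [0, 0, 0.44], "rotation": [0, 0, 0.4]},
    {"translation": [0, 0, 0.48], "rotation": [0, 0, 0.6]}
  ],
  "jaw": -0.5
}}

```text
t: 8.58
eef_pos: [0.5272, -0.1163, 0.2127]
ee_rot: [-3.137, -0.0, -1.6]
force: [0.8, -0.0, 0.9]
width: 0.0654
gripper_force: 0.0
```

Call:
{"method": "apply_moves", "body": {
  "steps": [
    {"translation": [0, 0, 0], "rotation": [0, 0, 0.1]},
    {"translation": [0, 0, 0], "rotation": [0, 0, 0.2]},
    {"translation": [0, 0, 0], "rotation": [0, 0, 0.3]},
    {"translation": [0, 0, 0], "rotation": [0, 0, 0.36]},
    {"translation": [0, 0, 0], "rotation": [0, 0, 0.36]},
    {"translation": [0, 0, 0], "rotation": [0, 0, 0.36]},
    {"translation": [0, 0, 0], "rotation": [0, 0, 0.36]},
    {"translation": [0, 0, 0], "rotation": [0, 0, 0.36]},
    {"translation": [0, 0, 0], "rotation": [0, 0, 0.36]},
    {"translation": [0, 0, 0], "rotation": [0, 0, 0.36]}
  ]
}}

```text
t: 9.42
eef_pos: [0.5257, -0.1162, 0.2091]
ee_rot: [-3.142, -0.0, -1.416]
force: [0.0, -0.6, 0.2]
width: 0.0658
gripper_force: 0.0
```

```bash
python3 - <<'E'
from h import *
import pickle
s=get_state();print(s['t'],s['eef_pos'],np.degrees(s['ee_rot']),s['width'])
c=camera_model("wrist");im=grab_frame("wrist");cv2.imwrite("pics/w3.png",im);pickle.dump(c,open("c3.pkl","wb"))
C=[.5224,-.1144];o=(proj(c,[*C,.07])-50).astype(int);print("org",o)
k=cv2.resize(im[o[1]:o[1]+100,o[0]:o[0]+100],(600,600),interpolation=cv2.INTER_CUBIC)
cv2.imwrite("pics/crop3.png",k)
E
```

```text
9.4167 [ 0.52566868 -0.11622204  0.20906048] [-1.79998759e+02 -7.81320371e-04 -8.11425450e+01] 0.06579704601261967
org [272 148]
```

View pics/crop3.png

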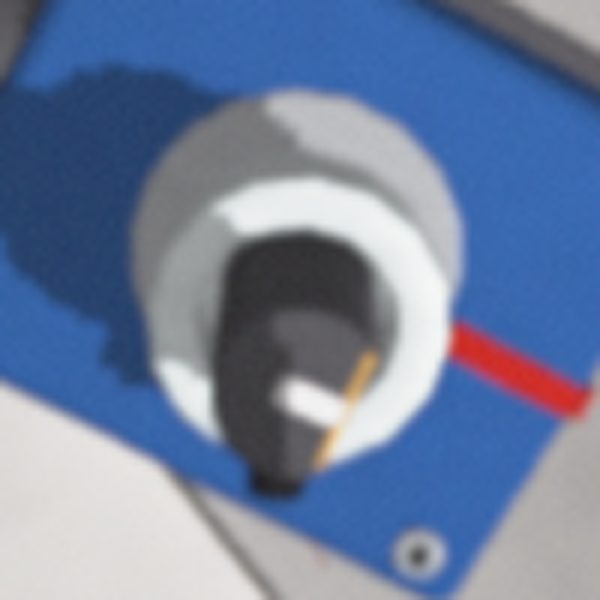

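The view is clear. The white line runs (278,393)→(345,413), the brass edge (375,352)→(318,468), the bar (455,340)→(585,405) and the screw tip is at about (277,480). Next come the world angles.

```bash
python3 - <<'E'
from h import *
import pickle
c=pickle.load(open("c3.pkl","rb"))
im=cv2.imread("pics/w3.png")
P=lambda x,y,z:onplane(c,272+x/6,148+y/6,z)[:2]
A=lambda v:np.degrees(np.arctan2(v[1],v[0]))%360
# bar via mask
h=cv2.cvtColor(im,cv2.COLOR_BGR2HSV)
m=cv2.inRange(h,(0,150,110),(8,255,255))|cv2.inRange(h,(172,150,110),(180,255,255))
k=np.zeros_like(m);k[190:225,344:372]=m[190:225,344:372]
w=np.array([onplane(c,u,v,.04)[:2] for v,u in np.argwhere(k>0)])
vx,vy,x0,y0=cv2.fitLine(w.astype(np.float32)*1000,cv2.DIST_L2,0,.01,.01).ravel();print("bar",A([vx,vy])%180,w.mean(0),len(w))
# blue housing edge lower-left: for columns
bm=cv2.inRange(h,(105,120,50),(125,255,255))
pts=[]
for cx in range(280,335,2):
    rows=np.nonzero(bm[150:260,cx])[0]
    if len(rows): pts.append(onplane(c,cx,150+rows.max()+.5,.04)[:2])
pts=np.array(pts);f=cv2.fitLine(pts.astype(np.float32)*1000,cv2.DIST_HUBER,0,.01,.01).ravel();print("side edge",A(f[:2])%180,pts[0],pts[-1])
b=P(375,352,.1135)-P(318,468,.1135);print("flat normal",A([-b[1],b[0]])%180,"len",np.linalg.norm(b),"mid",(P(375,352,.1135)+P(318,468,.1135))/2)
print("white",A(P(345,413,.114)-P(278,393,.114)),P(278,393,.114))
s=P(277,484,.072);print("screw",s)
for C in([.5224,-.1144],P(278,393,.114)):print("screw ang",A(s-C),np.linalg.norm(s-C),"bar ang",A(w.mean(0)-C))
# collar top outer ellipse from crop edges
q=np.array([P(150,320,.082),P(450,320,.082),P(300,178,.082)]);print(q)
E
```

```text
bar 159.56558 [ 0.48336177 -0.09976412] 112
side edge 159.43265 [ 0.55972887 -0.08277961] [ 0.50100843 -0.06106337]
flat normal 164.39513223315873 len 0.017506896727299527 mid [ 0.51660479 -0.1129375 ]
white 171.3689190701987 [ 0.52576903 -0.11411212]
screw [ 0.52142664 -0.08574895]
screw ang 91.94575199576097 0.02866758190350803 bar ang 159.4484013473918
screw ang 98.70436680672128 0.028693653768124515 bar ang 161.30735486059382
[[ 0.54401176 -0.111699  ]
 [ 0.50127241 -0.11834191]
 [ 0.52592928 -0.13564692]]
```

```bash
python3 - <<'E'
from h import *
import pickle
c=pickle.load(open("c3.pkl","rb"))
im=cv2.imread("pics/w3.png");h=cv2.cvtColor(im,cv2.COLOR_BGR2HSV)
print(c["xyz"])
A=lambda v:np.degrees(np.arctan2(v[1],v[0]))%180
def fit(m,z,n):
    uv=np.argwhere(m>0)
    w=np.array([onplane(c,u,v,z)[:2] for v,u in uv]);C=np.cov((w-w.mean(0)).T);e,V=np.linalg.eigh(C)
    print(n,len(w),w.mean(0),"major",A(V[:,1]),np.sqrt(e)*1e3)
z=np.zeros(im.shape[:2],np.uint8);z[203:230,320:340]=255
for s in(60,80,110): fit(cv2.inRange(h,(10,s,90),(28,255,255))&z,.1135,"brass")
z[:]=0;z[208:222,312:334]=255
for g in (150,175,195):fit(cv2.inRange(h,(0,0,g),(180,60,255))&z,.114,"white")
E
```

```text
[ 0.53919078 -0.19732569  0.36664529]
brass 40 [ 0.51697775 -0.11495094] major 73.18769003688648 [0.63833925 5.38881638]
brass 27 [ 0.51670574 -0.11574296] major 73.36133774111336 [0.50588141 5.10576593]
brass 9 [ 0.51584169 -0.118653  ] major 74.09782534449958 [0.30992301 1.78852507]
white 107 [ 0.51897478 -0.11325022] major 165.14449972738285 [1.80421977 3.59525902]
white 94 [ 0.51855388 -0.11304657] major 162.56672722911196 [1.64200167 3.38779407]
white 88 [ 0.51851544 -0.1129038 ] major 162.70839845973862 [1.51537569 3.3843665 ]
```

By the image the flat sits about 3° ccw of the bar (bar 159.5°, flat 163°), while the pads said 160°. There is plenty of time, so I'll regrip slightly past, at y-axis 158.9°, and seat the flat firmly.

Call:
{"method": "apply_moves", "body": {
  "steps": [
    {"translation": [-0.004, 0.004, -0.05], "rotation": [0, 0, -0.12]},
    {"translation": [-0.004, 0.004, -0.12], "rotation": [0, 0, -0.25]},
    {"translation": [-0.004, 0.004, -0.2], "rotation": [0, 0, -0.4]},
    {"translation": [-0.004, 0.004, -0.26], "rotation": [0, 0, -0.6]},
    {"translation": [-0.004, 0.004, -0.32], "rotation": [0, 0, -0.8]},
    {"translation": [-0.004, 0.004, -0.38], "rotation": [0, 0, -0.95]},
    {"translation": [-0.004, 0.004, -0.43], "rotation": [0, 0, -1.0]},
    {"translation": [-0.004, 0.004, -0.46], "rotation": [0, 0, -1.0]},
    {"translation": [-0.004, 0.004, -0.476], "rotation": [0, 0, -1.0]},
    {"translation": [-0.004, 0.004, -0.476], "rotation": [0, 0, -1.0]}
  ],
  "jaw": 0
}}

```text
t: 10.3
eef_pos: [0.5243, -0.1153, 0.0894]
ee_rot: [3.14, -0.001, -1.938]
force: [-0.0, -0.0, -0.7]
width: 0.0435
gripper_force: 0.0
```

Call:
{"method": "apply_moves", "body": {
  "steps": [
    {"translation": [0, 0, 0], "rotation": [0, 0, 0]},
    {"translation": [0, 0, 0], "rotation": [0, 0, 0]},
    {"translation": [0, 0, 0], "rotation": [0, 0, 0]},
    {"translation": [0, 0, 0], "rotation": [0, 0, 0]},
    {"translation": [0, 0, 0], "rotation": [0, 0, 0]},
    {"translation": [0, 0, 0], "rotation": [0, 0, 0]},
    {"translation": [0, 0, 0], "rotation": [0, 0, 0]},
    {"translation": [0, 0, 0], "rotation": [0, 0, 0]},
    {"translation": [0, 0, 0], "rotation": [0, 0, 0]},
    {"translation": [0, 0, 0], "rotation": [0, 0, 0]}
  ],
  "jaw": 1,
  "newtons": 4
}}

```text
t: 11.13
eef_pos: [0.5246, -0.1151, 0.0905]
ee_rot: [-3.141, 0.0, -1.939]
force: [-3.3, 2.6, 4.7]
width: 0.0195
gripper_force: 4.0
```

Call:
{"method": "apply_moves", "body": {
  "steps": [
    {"translation": [0, 0, 0], "rotation": [0, 0, 0]},
    {"translation": [0, 0, 0], "rotation": [0, 0, 0]},
    {"translation": [0, 0, 0], "rotation": [0, 0, 0]},
    {"translation": [0, 0, 0], "rotation": [0, 0, 0]},
    {"translation": [0, 0, 0], "rotation": [0, 0, 0]},
    {"translation": [0, 0, 0], "rotation": [0, 0, 0]},
    {"translation": [0, 0, 0], "rotation": [0, 0, 0]},
    {"translation": [0, 0, 0], "rotation": [0, 0, 0]},
    {"translation": [0, 0, 0], "rotation": [0, 0, 0]},
    {"translation": [0, 0, 0], "rotation": [0, 0, 0]}
  ],
  "newtons": 40
}}

```text
t: 11.97
eef_pos: [0.5247, -0.1151, 0.0906]
ee_rot: [-3.141, 0.0, -1.939]
force: [-2.5, 1.8, 6.3]
width: 0.0189
gripper_force: 40.0
```

The pads seated again (18.9 mm). Now I'll open, turn the gripper above the collar and go down beside it with the screw between the fingers.

Call:
{"method": "apply_moves", "body": {
  "steps": [
    {"translation": [0, 0, 0], "rotation": [0, 0, 0]},
    {"translation": [0, 0, 0], "rotation": [0, 0, 0]},
    {"translation": [0, 0, 0], "rotation": [0, 0, 0]},
    {"translation": [-0.005, 0.001, 0], "rotation": [0, 0, 0]},
    {"translation": [-0.009, 0.003, 0], "rotation": [0, 0, 0.15]},
    {"translation": [-0.009, 0.003, 0], "rotation": [0, 0, 0.3]},
    {"translation": [-0.009, 0.003, 0], "rotation": [0, 0, 0.5]},
    {"translation": [-0.009, 0.003, 0], "rotation": [0, 0, 0.7]},
    {"translation": [-0.009, 0.003, 0], "rotation": [0, 0, 0.837]},
    {"translation": [-0.009, 0.003, 0], "rotation": [0, 0, 0.837]}
  ],
  "jaw": -0.55
}}

```text
t: 12.8
eef_pos: [0.5223, -0.1145, 0.0899]
ee_rot: [3.141, -0.0, -1.498]
force: [-0.6, 0.6, 0.2]
width: 0.0673
gripper_force: 0.0
```

Call:
{"method": "apply_moves", "body": {
  "steps": [
    {"translation": [0, 0, -0.01], "rotation": [0, 0, 0]},
    {"translation": [0, 0, -0.03], "rotation": [0, 0, 0]},
    {"translation": [0, 0, -0.05], "rotation": [0, 0, 0]},
    {"translation": [0, 0, -0.07], "rotation": [0, 0, 0]},
    {"translation": [0, 0, -0.09], "rotation": [0, 0, 0]},
    {"translation": [0, 0, -0.11], "rotation": [0, 0, 0]},
    {"translation": [0, 0, -0.13], "rotation": [0, 0, 0]},
    {"translation": [0, 0, -0.145], "rotation": [0, 0, 0]},
    {"translation": [0, 0, -0.145], "rotation": [0, 0, 0]},
    {"translation": [0, 0, -0.145], "rotation": [0, 0, 0]}
  ]
}}

```text
t: 13.63
eef_pos: [0.5222, -0.1145, 0.0536]
ee_rot: [3.141, -0.0, -1.501]
force: [-0.4, 0.5, -0.1]
width: 0.0682
gripper_force: 0.0
```

Call:
{"method": "apply_moves", "body": {
  "steps": [
    {"translation": [0, 0, 0], "rotation": [0, 0, 0]},
    {"translation": [0, 0, 0], "rotation": [0, 0, 0]},
    {"translation": [0, 0, 0], "rotation": [0, 0, 0]},
    {"translation": [0, 0, 0], "rotation": [0, 0, 0]},
    {"translation": [0, 0, 0], "rotation": [0, 0, 0]},
    {"translation": [0, 0, 0], "rotation": [0, 0, 0]},
    {"translation": [0, 0, 0], "rotation": [0, 0, 0]},
    {"translation": [0, 0, 0], "rotation": [0, 0, 0]},
    {"translation": [0, 0, 0], "rotation": [0, 0, 0]},
    {"translation": [0, 0, 0], "rotation": [0, 0, 0]}
  ],
  "jaw": 1,
  "newtons": 12
}}

```text
t: 14.47
eef_pos: [0.5225, -0.1145, 0.054]
ee_rot: [-3.141, -0.0, -1.501]
force: [-0.4, 0.8, 3.4]
width: 0.044
gripper_force: 12.0
```

The collar is gripped at 44.0 mm. Now I'll turn it about 65° ccw.

Call:
{"method": "apply_moves", "body": {
  "steps": [
    {"translation": [0, 0, 0], "rotation": [0, 0, 0.1]},
    {"translation": [0, 0, 0], "rotation": [0, 0, 0.2]},
    {"translation": [0, 0, 0], "rotation": [0, 0, 0.3]},
    {"translation": [0, 0, 0], "rotation": [0, 0, 0.4]},
    {"translation": [0, 0, 0], "rotation": [0, 0, 0.5]},
    {"translation": [0, 0, 0], "rotation": [0, 0, 0.6]},
    {"translation": [0, 0, 0], "rotation": [0, 0, 0.7]},
    {"translation": [0, 0, 0], "rotation": [0, 0, 0.8]},
    {"translation": [0, 0, 0], "rotation": [0, 0, 0.9]},
    {"translation": [0, 0, 0], "rotation": [0, 0, 1.0]}
  ]
}}

```text
t: 15.3
eef_pos: [0.5227, -0.1145, 0.054]
ee_rot: [-3.141, -0.0, -0.975]
force: [-0.1, 0.6, 2.7]
width: 0.0441
gripper_force: 12.0
```

Call:
{"method": "apply_moves", "body": {
  "steps": [
    {"translation": [0, 0, 0], "rotation": [0, 0, 0.1]},
    {"translation": [0, 0, 0], "rotation": [0, 0, 0.2]},
    {"translation": [0, 0, 0], "rotation": [0, 0, 0.3]},
    {"translation": [0, 0, 0], "rotation": [0, 0, 0.4]},
    {"translation": [0, 0, 0], "rotation": [0, 0, 0.5]},
    {"translation": [0, 0, 0], "rotation": [0, 0, 0.6]},
    {"translation": [0, 0, 0], "rotation": [0, 0, 0.7]},
    {"translation": [0, 0, 0], "rotation": [0, 0, 0.8]},
    {"translation": [0, 0, 0], "rotation": [0, 0, 0.9]},
    {"translation": [0, 0, 0], "rotation": [0, 0, 1.0]}
  ]
}}

```text
t: 16.13
eef_pos: [0.5228, -0.1145, 0.054]
ee_rot: [-3.141, -0.001, -0.451]
force: [0.6, 0.2, 2.2]
width: 0.044
gripper_force: 12.0
```

Call:
{"method": "apply_moves", "body": {
  "steps": [
    {"translation": [0, 0, 0], "rotation": [0, 0, 0.1]},
    {"translation": [0, 0, 0], "rotation": [0, 0, 0.187]},
    {"translation": [0, 0, 0], "rotation": [0, 0, 0.187]},
    {"translation": [0, 0, 0], "rotation": [0, 0, 0.187]},
    {"translation": [0, 0, 0], "rotation": [0, 0, 0.187]},
    {"translation": [0, 0, 0], "rotation": [0, 0, 0.187]},
    {"translation": [0, 0, 0], "rotation": [0, 0, 0.187]},
    {"translation": [0, 0, 0], "rotation": [0, 0, 0.187]},
    {"translation": [0, 0, 0], "rotation": [0, 0, 0.187]},
    {"translation": [0, 0, 0], "rotation": [0, 0, 0.187]}
  ]
}}

```text
t: 16.97
eef_pos: [0.5227, -0.1145, 0.054]
ee_rot: [-3.141, -0.001, -0.356]
force: [1.5, -1.0, 4.0]
width: 0.0445
gripper_force: 12.0
```

Call:
{"method": "apply_moves", "body": {
  "steps": [
    {"translation": [0, 0, 0], "rotation": [0, 0, 0]},
    {"translation": [0, 0, 0], "rotation": [0, 0, 0]},
    {"translation": [0, 0, 0], "rotation": [0, 0, 0]},
    {"translation": [0, 0, 0], "rotation": [0, 0, 0]},
    {"translation": [0, 0, 0.08], "rotation": [0, 0, 0]},
    {"translation": [0, 0, 0.2], "rotation": [0, 0, 0]},
    {"translation": [0, 0, 0.34], "rotation": [0, 0, 0]},
    {"translation": [0, 0, 0.48], "rotation": [0, 0, 0]},
    {"translation": [0, 0, 0.6], "rotation": [0, 0, 0]},
    {"translation": [0, 0, 0.62], "rotation": [0, 0, 0]}
  ],
  "jaw": -0.55
}}

```text
t: 17.8
eef_pos: [0.5248, -0.1147, 0.2145]
ee_rot: [-3.139, -0.008, -0.355]
force: [1.1, 0.4, 0.0]
width: 0.0678
gripper_force: 0.0
```

```bash
python3 - <<'E'
from h import *
import pickle
s=get_state();print(s['t'],s['eef_pos'],np.degrees(s['ee_rot']),s['width'],s['qd'].round(3))
c=camera_model("wrist");im=grab_frame("wrist");cv2.imwrite("pics/w4.png",im);pickle.dump(c,open("c4.pkl","wb"))
C=[.5224,-.1144];o=(proj(c,[*C,.07])-50).astype(int);print("org",o)
k=cv2.resize(im[o[1]:o[1]+100,o[0]:o[0]+100],(600,600),interpolation=cv2.INTER_CUBIC)
cv2.imwrite("pics/crop4.png",k)
E
```

```text
17.8 [ 0.52481144 -0.11470361  0.21449753] [-179.86063723   -0.43738506  -20.35959468] 0.06782765171686944 [ 0.001 -0.007  0.014 -0.027 -0.049  0.001]
org [269 148]
```

View pics/crop4.png

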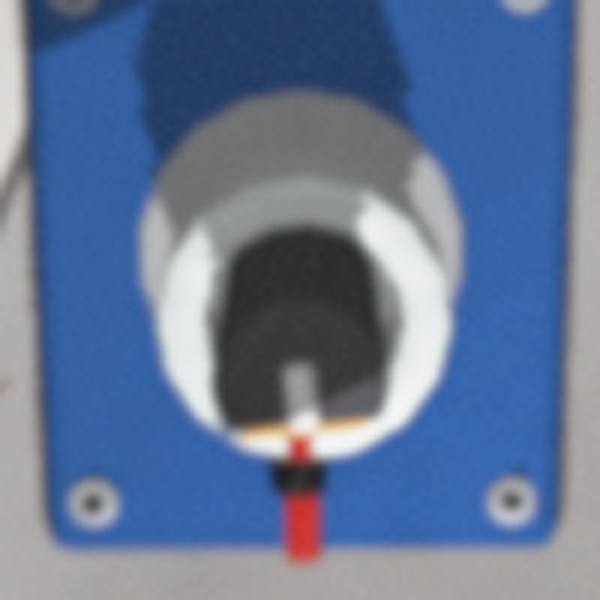

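The screw (299,478) and the red dot (300,447) line up with the bar (303,520). However, the brass edge (240,432)→(380,418) and the white line (297,365)→(305,415) are still tilted a few degrees ccw. I'll quantify that.

```bash
python3 - <<'E'
from h import *
import pickle
c=pickle.load(open("c4.pkl","rb"))
im=cv2.imread("pics/w4.png")
o=np.array([269,148]);P=lambda x,y,z:onplane(c,o[0]+x/6,o[1]+y/6,z)[:2]
A=lambda v:np.degrees(np.arctan2(v[1],v[0]))%180
h=cv2.cvtColor(im,cv2.COLOR_BGR2HSV)
k=cv2.resize(h[o[1]:o[1]+100,o[0]:o[0]+100],(600,600),interpolation=cv2.INTER_CUBIC)
bgr=cv2.imread("pics/crop4.png").astype(float)
# brass: column-wise weighted centroid of (R-B)
w=np.clip(bgr[...,2]-bgr[...,0]-25,0,None); 
pts=[]
for x in list(range(240,278,3))+list(range(325,378,3)):
    col=w[405:450,x]
    if col.sum()>100: pts.append(P(x,405+(col*np.arange(45)).sum()/col.sum(),.1135))
pts=np.array(pts);f=np.polyfit((pts-pts.mean(0))@[np.cos(np.radians(70)),np.sin(np.radians(70))],(pts-pts.mean(0))@[np.cos(np.radians(160)),np.sin(np.radians(160))],1)
print(len(pts),"flat normal",160+np.degrees(np.arctan(-f[0])) , "check", A(pts[-1]-pts[0]),pts.mean(0))
# bar rowwise (R-G) centre
w=np.clip(bgr[...,2]-bgr[...,1]-60,0,None)
def rows(r,z):
    q=[]
    for y in r:
        row=w[y,260:350]
        if row.sum()>100:q.append(P(260.5+(row*np.arange(90)).sum()/row.sum()-.5,y,z))
    return np.array(q)
b=rows(range(502,545,4),.04);d=rows(range(438,452,3),.082)
print("bar",b.mean(0),A(b[0]-b[-1]),"dot",d.mean(0))
s=P(299,470,.072);s2=P(299,495,.072);print("screw",s,s2)
# housing long edges
m=cv2.inRange(h,(105,120,50),(125,255,255))
L=[];Rr=[]
for y in range(160,232,3):
    xs=np.nonzero(m[y,260:380])[0]+260
    L.append(onplane(c,xs.min()-.5,y,.04)[:2]);Rr.append(onplane(c,xs.max()+.5,y,.04)[:2])
for n,e in(("L",L),("R",Rr)):
    f=cv2.fitLine(np.array(e,np.float32)*1000,cv2.DIST_HUBER,0,.01,.01).ravel();print(n,A(f[:2]),np.mean(e,0))
C=(np.mean(L,0)+np.mean(Rr,0))/2;print("mid",C)
for C in([.5224,-.1144],[.5235,-.1145]):
  for n,q in(("bar",b.mean(0)),("dot",d.mean(0)),("screw",s2)):print(n,A(q-C),np.linalg.norm(q-C))
E
```

```text
25 flat normal 155.1411854197049 check 75.37180709869192 [ 0.51715511 -0.11339036]
bar [ 0.47719122 -0.09787509] 160.0149982806355 dot [ 0.50474448 -0.10758054]
screw [ 0.49741678 -0.10483627] [ 0.49352265 -0.10339359]
L 160.12895 [ 0.53306732 -0.0713657 ]
R 159.9909 [ 0.50272821 -0.15324091]
mid [ 0.51789776 -0.1123033 ]
bar 159.92140941372418 0.04813425292632909
dot 158.88089792790313 0.018926761117098297
screw 159.13599718523454 0.030903762815796296
bar 160.25179675479575 0.04920254667148658
dot 159.74950249839014 0.01999120591280214
screw 159.67067463490812 0.03196864114353081
```

Numbers: bar 160.0°, screw about 159.3° (good), flat 165.4° (+5°). The pads held the spindle with an offset. I'll regrip it square to where the flat really is (y-axis 165.4°) and turn it back 5.4°, then return to the collar.

Call:
{"method": "apply_moves", "body": {
  "steps": [
    {"translation": [0, 0, 0], "rotation": [0, 0, -0.1]},
    {"translation": [0, 0, 0], "rotation": [0, 0, -0.25]},
    {"translation": [0, 0, 0], "rotation": [0, 0, -0.45]},
    {"translation": [0, 0, 0], "rotation": [0, 0, -0.65]},
    {"translation": [0, 0, 0], "rotation": [0, 0, -0.85]},
    {"translation": [0, 0, 0], "rotation": [0, 0, -1.0]},
    {"translation": [0, 0, 0], "rotation": [0, 0, -1.0]},
    {"translation": [0, 0, 0], "rotation": [0, 0, -1.0]},
    {"translation": [0, 0, 0], "rotation": [0, 0, -1.0]},
    {"translation": [0, 0, 0], "rotation": [0, 0, -1.0]}
  ],
  "jaw": -0.3
}}

```text
t: 18.68
eef_pos: [0.5221, -0.1145, 0.2084]
ee_rot: [3.141, 0.0, -0.878]
force: [0.2, 0.9, 0.2]
width: 0.0569
gripper_force: 0.0
```

Call:
{"method": "apply_moves", "body": {
  "steps": [
    {"translation": [0, 0, 0], "rotation": [0, 0, -0.1]},
    {"translation": [0, 0, -0.02], "rotation": [0, 0, -0.25]},
    {"translation": [0, 0, -0.05], "rotation": [0, 0, -0.4]},
    {"translation": [0, 0, -0.08], "rotation": [0, 0, -0.55]},
    {"translation": [0, 0, -0.11], "rotation": [0, 0, -0.7]},
    {"translation": [0, 0, -0.14], "rotation": [0, 0, -0.8]},
    {"translation": [0, 0, -0.17], "rotation": [0, 0, -0.9]},
    {"translation": [0, 0, -0.2], "rotation": [0, 0, -1.0]},
    {"translation": [0, 0, -0.22], "rotation": [0, 0, -1.0]},
    {"translation": [0, 0, -0.24], "rotation": [0, 0, -1.0]}
  ]
}}

```text
t: 19.52
eef_pos: [0.5223, -0.1145, 0.1484]
ee_rot: [3.141, 0.0, -1.401]
force: [-0.3, 0.3, 0.3]
width: 0.0566
gripper_force: 0.0
```

Call:
{"method": "apply_moves", "body": {
  "steps": [
    {"translation": [0.002, 0, -0.03], "rotation": [0, 0, -0.1]},
    {"translation": [0.005, -0.001, -0.06], "rotation": [0, 0, -0.25]},
    {"translation": [0.01, -0.002, -0.09], "rotation": [0, 0, -0.4]},
    {"translation": [0.01, -0.002, -0.12], "rotation": [0, 0, -0.55]},
    {"translation": [0.01, -0.002, -0.15], "rotation": [0, 0, -0.7]},
    {"translation": [0.01, -0.002, -0.18], "rotation": [0, 0, -0.81]},
    {"translation": [0.01, -0.002, -0.21], "rotation": [0, 0, -0.81]},
    {"translation": [0.01, -0.002, -0.23], "rotation": [0, 0, -0.81]},
    {"translation": [0.01, -0.002, -0.236], "rotation": [0, 0, -0.81]},
    {"translation": [0.01, -0.002, -0.236], "rotation": [0, 0, -0.81]}
  ]
}}

```text
t: 20.35
eef_pos: [0.5247, -0.115, 0.0894]
ee_rot: [3.141, -0.0, -1.825]
force: [-0.0, -0.2, 0.1]
width: 0.0569
gripper_force: 0.0
```

Call:
{"method": "apply_moves", "body": {
  "steps": [
    {"translation": [0, 0, 0], "rotation": [0, 0, 0]},
    {"translation": [0, 0, 0], "rotation": [0, 0, 0]},
    {"translation": [0, 0, 0], "rotation": [0, 0, 0]},
    {"translation": [0, 0, 0], "rotation": [0, 0, 0]},
    {"translation": [0, 0, 0], "rotation": [0, 0, 0]},
    {"translation": [0, 0, 0], "rotation": [0, 0, 0]},
    {"translation": [0, 0, 0], "rotation": [0, 0, 0]},
    {"translation": [0, 0, 0], "rotation": [0, 0, 0]},
    {"translation": [0, 0, 0], "rotation": [0, 0, 0]},
    {"translation": [0, 0, 0], "rotation": [0, 0, 0]}
  ],
  "jaw": 1,
  "newtons": 30
}}

```text
t: 21.18
eef_pos: [0.525, -0.115, 0.0899]
ee_rot: [-3.141, 0.0, -1.827]
force: [-0.8, 0.9, 1.4]
width: 0.0183
gripper_force: 30.0
```

Width is now 18.3 mm, so it is squarer than before. I'll turn it back 5.5°, release, and return to the look pose.

Call:
{"method": "apply_moves", "body": {
  "steps": [
    {"translation": [0, 0, 0], "rotation": [0, 0, -0.04]},
    {"translation": [0, 0, 0], "rotation": [0, 0, -0.08]},
    {"translation": [0, -0.001, 0], "rotation": [0, 0, -0.12]},
    {"translation": [0, -0.001, 0], "rotation": [0, 0, -0.16]},
    {"translation": [0, -0.001, 0], "rotation": [0, 0, -0.185]},
    {"translation": [0, -0.001, 0], "rotation": [0, 0, -0.185]},
    {"translation": [0, -0.001, 0], "rotation": [0, 0, -0.185]},
    {"translation": [0, -0.001, 0], "rotation": [0, 0, -0.185]},
    {"translation": [0, -0.001, 0], "rotation": [0, 0, -0.185]},
    {"translation": [0, -0.001, 0], "rotation": [0, 0, -0.185]}
  ]
}}

```text
t: 22.02
eef_pos: [0.5249, -0.1152, 0.0899]
ee_rot: [3.142, 0.0, -1.924]
force: [-2.1, 1.5, 6.2]
width: 0.0185
gripper_force: 30.0
```

Call:
{"method": "apply_moves", "body": {
  "steps": [
    {"translation": [0, 0, 0], "rotation": [0, 0, 0]},
    {"translation": [0, 0, 0], "rotation": [0, 0, 0]},
    {"translation": [0, 0, 0], "rotation": [0, 0, 0]},
    {"translation": [0, 0, 0], "rotation": [0, 0, 0]},
    {"translation": [0, 0, 0], "rotation": [0, 0, 0]},
    {"translation": [0, 0, 0.06], "rotation": [0, 0, 0]},
    {"translation": [0, 0, 0.14], "rotation": [0, 0, 0.2]},
    {"translation": [0, 0, 0.24], "rotation": [0, 0, 0.4]},
    {"translation": [-0.005, 0.002, 0.34], "rotation": [0, 0, 0.6]},
    {"translation": [-0.009, 0.003, 0.44], "rotation": [0, 0, 0.8]}
  ],
  "jaw": -0.55
}}

```text
t: 22.85
eef_pos: [0.5223, -0.1145, 0.2008]
ee_rot: [3.141, -0.0, -1.5]
force: [0.9, 0.8, 0.4]
width: 0.0674
gripper_force: 0.0
```

Call:
{"method": "apply_moves", "body": {
  "steps": [
    {"translation": [0, 0, 0.02], "rotation": [0, 0, 0.2]},
    {"translation": [0, 0, 0.036], "rotation": [0, 0, 0.4]},
    {"translation": [0, 0, 0.036], "rotation": [0, 0, 0.6]},
    {"translation": [0, 0, 0.036], "rotation": [0, 0, 0.8]},
    {"translation": [0, 0, 0.036], "rotation": [0, 0, 1.0]},
    {"translation": [0, 0, 0.036], "rotation": [0, 0, 1.0]},
    {"translation": [0, 0, 0.036], "rotation": [0, 0, 1.0]},
    {"translation": [0, 0, 0.036], "rotation": [0, 0, 1.0]},
    {"translation": [0, 0, 0.036], "rotation": [0, 0, 1.0]},
    {"translation": [0, 0, 0.036], "rotation": [0, 0, 1.0]}
  ]
}}

```text
t: 23.68
eef_pos: [0.5226, -0.1145, 0.2088]
ee_rot: [3.142, 0.0, -0.983]
force: [1.1, -0.5, -0.3]
width: 0.068
gripper_force: 0.0
```

Call:
{"method": "apply_moves", "body": {
  "steps": [
    {"translation": [0, 0, 0], "rotation": [0, 0, 0.2]},
    {"translation": [0, 0, 0], "rotation": [0, 0, 0.4]},
    {"translation": [0, 0, 0], "rotation": [0, 0, 0.6]},
    {"translation": [0, 0, 0], "rotation": [0, 0, 0.8]},
    {"translation": [0, 0, 0], "rotation": [0, 0, 1.0]},
    {"translation": [0, 0, 0], "rotation": [0, 0, 1.0]},
    {"translation": [0, 0, 0], "rotation": [0, 0, 1.0]},
    {"translation": [0, 0, 0], "rotation": [0, 0, 1.0]},
    {"translation": [0, 0, 0], "rotation": [0, 0, 1.0]},
    {"translation": [0, 0, 0], "rotation": [0, 0, 1.0]}
  ]
}}

```text
t: 24.52
eef_pos: [0.5226, -0.1145, 0.2088]
ee_rot: [3.142, 0.0, -0.46]
force: [0.1, 0.9, 0.5]
width: 0.0678
gripper_force: 0.0
```

```bash
python3 - <<'E'
from h import *
s=get_state();print(s['t'],s['eef_pos'],np.degrees(s['ee_rot']),s['width'])
c=camera_model("wrist");im=grab_frame("wrist");cv2.imwrite("pics/w5.png",im)
C=[.5224,-.1144];o=(proj(c,[*C,.07])-50).astype(int)
k=cv2.resize(im[o[1]:o[1]+100,o[0]:o[0]+100],(600,600),interpolation=cv2.INTER_CUBIC);cv2.imwrite("pics/crop5.png",k)
bgr=k.astype(float);P=lambda x,y,z:onplane(c,o[0]+x/6,o[1]+y/6,z)[:2]
A=lambda v:np.degrees(np.arctan2(v[1],v[0]))%180
t=proj(c,[.517,-.1134,.1135]);x0,y0=((t-o)*6).astype(int);print(o,x0,y0)
w=np.clip(bgr[...,2]-bgr[...,0]-25,0,None);pts=[]
for x in list(range(x0-62,x0-25,3))+list(range(x0+20,x0+65,3)):
    col=w[y0-22:y0+22,x]
    if col.sum()>100: pts.append(P(x,y0-22+(col*np.arange(44)).sum()/col.sum(),.1135))
f=cv2.fitLine(np.array(pts,np.float32)*1000,cv2.DIST_HUBER,0,.01,.01).ravel();print(len(pts),"flat normal",90+A(f[:2]),np.mean(pts,0))
w=np.clip(bgr[...,2]-bgr[...,1]-60,0,None)
for n,z,q in(("bar",.04,[.4772,-.0979]),("dot",.082,[.5047,-.1076])):
    u=((proj(c,[*q,z])-o)*6).astype(int);r=w[u[1]-6:u[1]+7,u[0]-40:u[0]+41]
    g=P(u[0]-40+(r*np.arange(81)).sum()/r.sum(),u[1],z);print(n,g,A(g-C))
E
```

```text
24.5167 [ 0.52262069 -0.11447105  0.20880952] [ 1.79998314e+02  1.52233603e-03 -2.63505023e+01] 0.06780118741543968
[268 146] 313 431
25 flat normal 160.17554 [ 0.51739798 -0.11277067]
bar [ 0.47723983 -0.09792195] 159.9539811892786
dot [ 0.50479246 -0.10756902] 158.79584310551965
```

View pics/crop5.png

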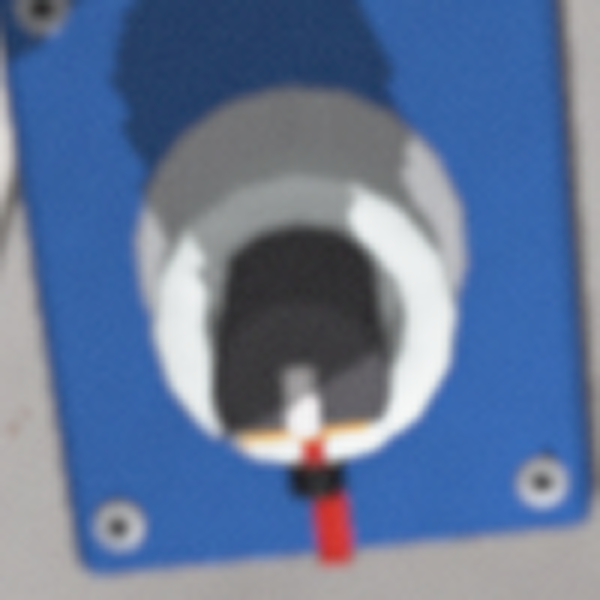

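The flat is now at 160.2° against the bar at 160.0°, with the screw at about 159.2°. The crop agrees: white line (303,405), red dot (313,450), screw (317,478) and bar (332,528) all lie on one line. Down to the collar again, then grip and lift 28 mm.

Call:
{"method": "apply_moves", "body": {
  "steps": [
    {"translation": [0, 0, -0.08], "rotation": [0, 0, 0.1]},
    {"translation": [0, 0, -0.18], "rotation": [0, 0, 0.187]},
    {"translation": [0, 0, -0.28], "rotation": [0, 0, 0.187]},
    {"translation": [0, 0, -0.38], "rotation": [0, 0, 0.187]},
    {"translation": [0, 0, -0.46], "rotation": [0, 0, 0.187]},
    {"translation": [0, 0, -0.53], "rotation": [0, 0, 0.187]},
    {"translation": [0, 0, -0.58], "rotation": [0, 0, 0.187]},
    {"translation": [0, 0, -0.61], "rotation": [0, 0, 0.187]},
    {"translation": [0, 0, -0.62], "rotation": [0, 0, 0.187]},
    {"translation": [0, 0, -0.62], "rotation": [0, 0, 0.187]}
  ]
}}

```text
t: 25.4
eef_pos: [0.5226, -0.1145, 0.0535]
ee_rot: [3.141, 0.001, -0.361]
force: [0.1, 1.0, 0.8]
width: 0.0678
gripper_force: 0.0
```

Call:
{"method": "apply_moves", "body": {
  "steps": [
    {"translation": [0, 0, 0], "rotation": [0, 0, 0]},
    {"translation": [0, 0, 0], "rotation": [0, 0, 0]},
    {"translation": [0, 0, 0], "rotation": [0, 0, 0]},
    {"translation": [0, 0, 0], "rotation": [0, 0, 0]},
    {"translation": [0, 0, 0], "rotation": [0, 0, 0]},
    {"translation": [0, 0, 0], "rotation": [0, 0, 0]},
    {"translation": [0, 0, 0], "rotation": [0, 0, 0]},
    {"translation": [0, 0, 0], "rotation": [0, 0, 0]},
    {"translation": [0, 0, 0], "rotation": [0, 0, 0]},
    {"translation": [0, 0, 0], "rotation": [0, 0, 0]}
  ],
  "jaw": 1,
  "newtons": 18
}}

```text
t: 26.23
eef_pos: [0.523, -0.1145, 0.0544]
ee_rot: [-3.141, -0.001, -0.36]
force: [-1.6, 1.4, 4.8]
width: 0.0441
gripper_force: 18.0
```

Call:
{"method": "apply_moves", "body": {
  "steps": [
    {"translation": [0, 0, 0.01], "rotation": [0, 0, 0.01]},
    {"translation": [0, 0, 0.025], "rotation": [0, 0, 0.02]},
    {"translation": [0, 0, 0.04], "rotation": [0, 0, 0.027]},
    {"translation": [0, 0, 0.055], "rotation": [0, 0, 0.027]},
    {"translation": [0, 0, 0.07], "rotation": [0, 0, 0.027]},
    {"translation": [0, 0, 0.085], "rotation": [0, 0, 0.027]},
    {"translation": [0, 0, 0.1], "rotation": [0, 0, 0.027]},
    {"translation": [0, 0, 0.112], "rotation": [0, 0, 0.027]},
    {"translation": [0, 0, 0.112], "rotation": [0, 0, 0.027]},
    {"translation": [0, 0, 0.112], "rotation": [0, 0, 0.027]}
  ]
}}

```text
t: 27.07
eef_pos: [0.5227, -0.1144, 0.082]
ee_rot: [-3.141, -0.0, -0.346]
force: [0.1, -0.7, -1.6]
width: 0.0436
gripper_force: 18.0
```

```bash
python3 - <<'E'
from h import *
s=get_state();print(s['t'],s['eef_pos'],np.degrees(s['ee_rot']),s['width'],s['force'])
c=camera_model("side");im=grab_frame("side");cv2.imwrite("pics/s6.png",im)
C=np.array([.5224,-.1144]);n=np.array([np.cos(np.radians(160)),np.sin(np.radians(160))])
o=(proj(c,[*C,.08])-25).astype(int);k=cv2.resize(im[o[1]:o[1]+50,o[0]:o[0]+50],(600,600),interpolation=cv2.INTER_CUBIC)
w=grab_frame("wrist");w=cv2.resize(w,(600,375))
for z,col in((.1,(0,255,0)),(.072,(0,0,255))):
    u=((proj(c,[*(C+.026*n),z])-o)*12).astype(int);print(u);cv2.circle(k,tuple(int(v) for v in u),4,col,1)
cv2.imwrite("pics/crop6.png",np.hstack([cv2.resize(k,(400,400)),cv2.resize(w[:,100:500],(400,400))]))
E
```

```text
27.0667 [ 0.52271863 -0.11444102  0.08200458] [-1.79985925e+02 -2.16794869e-02 -1.98345036e+01] 0.043597293321489414 [ 0.05773982 -0.67533324 -1.62061863]
[207 262]
[206 334]
```

View pics/crop6.png

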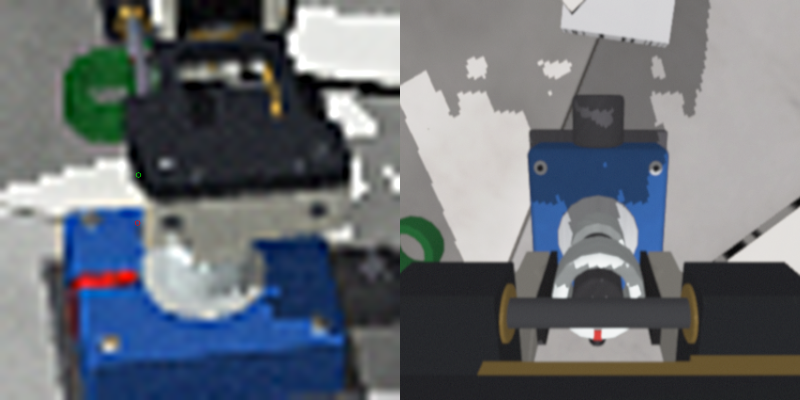

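The collar (wrist half) is held in the fingers round the spindle, with its red dot and screw at (598,335) in line with the bar. The boss is bare below it (side half, 205,280). The lift was 27.6 mm, which puts the screw at about 99.6 mm. I'm handing it in.

```bash
python3 -c "
from station import *
print(job_done())"
```

```text
the job is handed in; nothing more can be done
None
```

I've handed the job in: the flat faces the red bar within about 1°, and the collar is held in the fingers at about 99.6 mm with its screw in line with the bar. The flat needed a second 5° correction after I had first turned the collar; I then regripped and raised the collar, and no result came back from the judging.

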